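# Bring the red-lidded sample before the lens and take its picture

## Robot

A 6-joint arm with a two-finger parallel gripper is mounted at the origin on the work surface. World frame = base frame: x ahead of the robot, y to its left, z up, the work surface at z = 0. Lengths are in m, angles in rad, forces in N, time in s.
With the tool pointing down it reaches from about 0.375 to 0.9 m from the base axis. Payload 3.1 kg.
Tool frame: the origin (TCP) lies midway between the tips of the shut fingers; the grasp point (between the pads) lies 19 mm behind it; z points along the fingers, y is the line along which they close (so a half turn about z gives the same grasp; the last joint's range is limited). The gripper opens to 87 mm and grips with 3 to 60 N. Pads are 19 mm wide; open, the fingers measure 117 mm over their backs; the gripper's body (75 mm by 190 mm) begins 51 mm behind the grasp point.
Start: joints at [1.032, 0.527, 1.433, -0, 1.181, -0.178], TCP at [0.221, 0.585, 0.223] pointing down, gripper open.
Joint ranges: [-3.08, 3.08], [-0.75, 2.2], [0.22, 2.44], [-1.43, 4.57], [0, 2.65], [-2.85, 2.85]. Speed limits (rad/s): [2.79, 2.79, 3.14, 3.14, 3.14, 3.14].

## Interface

Orientations are given as a unit quaternion [x, y, z, w].
In Python, from rig import robot gives the robot as it stands. The module is installed in compiled form; this text tells all that it offers.
- The arm moves only by the tool play_rows, never from a script. Its arguments are lists of equal length, an entry for each row: "gripper": the closure, from -1 (fully open) to 1 (shut); "delta_pos": the shift along the tool's x, y, z in cm, a list of three; "turn": the turn, a rotation vector about the tool's x, y, z in rad, a list of three. A call has 1 to 12 rows; each row is the pose to reach, as a shift and turn from the pose commanded when the call began, along the tool's axes at that moment; what a row does not reach only later rows make up. A row lasts 1/8 s, in which the tool goes at most 62.5 mm and 10.7 degrees, less where a joint would pass 70% of its speed; a pose out of reach is approached as far as the arm can. A call with a gripper value outside its range is refused whole. The fingers move at their own pace and stop on an object; "squeeze" is the grip in N (left out, the last holds). Time passes only in rows, so rows that repeat a pose let the fingers close. It gives the time, the measured TCP pose, the force, the opening and the grip force at its end, in the units of the state.
- robot.get_obs(): the state, without advancing time (a new reading comes with each control period).
- robot.camera(name): name is "scene" or "top" or "wrist"; returns a dict with "color" (384x512x3 uint8, red, green, blue), "vfov" (degrees; the focal length in pixels is half the picture's height over the tangent of half this angle, whatever the lens; pixels are square), "cx", "cy" (the principal point, pixels), "R" (3x3) and "t" (3): a world point X has camera coordinates R X + t. Camera axes: x right, y down, z forward; pixel columns grow to the right and rows downward; lengths in m; the calibration is good to about 2 mm. A picture is of the moment at which its call begins. There is no depth.
- robot.hand_in(): hands the job in; it is judged then, once.
The state is a dict: "time": time; "q": joint angles; "joint_velocities": joint speeds; "joint_torque": joint torques, N m; "position": TCP position; "tool_rot": TCP orientation; "ft_force": force on the tool from outside, world axes, zero at the start; "moment": the same for the moment, N m; "grip_width": finger opening in m; "grip_force": force on a finger pad.
Only numpy, scipy, OpenCV 4.12 (cv2) and the standard library are available. Lean on these libraries where they do the work, as an engineer would, in place of code of your own. Each camera call takes 0.05 s, during which the arm holds its last target. There are 200 camera calls.

## Task

With one fingertip (or the closed fingers), gently push on a spoke of the carousel's star handle to turn it until the red-lidded jar stands centred straight in front of the camera's lens, and leave it at rest there; then press the green shutter button fully down and let it come back up. Do not grip, lift or carry anything, keep the fingers off the jars, do not press the green button before the jar is in place, and leave the yellow button and everything else on the bench alone.

Things in the scene. Friction and masses are not known exactly. Their poses are not given: they have to be found in the camera images.
- stand: White round base of the carousel, 200 mm across, 12 mm high, screwed to the bench. Origin: on the carousel's vertical axis at bench height. Its own +x axis points from the axis towards the black inspection camera; this is fixed on the base, 127 to 218 mm from the axis, and its lens looks back at the axis; camera top 76 mm above the bench.
- carousel (a joint): Turn of the carousel about its vertical axis, rad, counter-clockwise from above positive, no end stops. 0 (or any whole turn, 6.283) puts the red-lidded jar straight in front of the lens. It turns freely either way against a light drag (about 0.07 N m, some 1 to 2 N at a spoke), stays where it is left and does not spring back or coast noticeably after a slow push.
- star: Star handle on top of the carousel, turning with it: four grey spokes with black ends, 10 mm wide, 14 mm tall, from the hub (17 mm radius) to 91 mm from the axis; open space between them. Origin: on the axis at the spokes' mid-height, 100 mm above the bench (they fill 93 to 107 mm). With its x axis as 0, the spokes point at 45, 135, 225 and 315 degrees, midway between the jars.
- jar_red: Amber sample jar with a RED lid, fixed on the carousel tray 78 mm from the axis, 37 mm wide, 44 mm tall. Origin: centre of its underside, 29 mm above the bench (tray top); lid top 73 mm above the bench, below the spokes. It stands at 0 degrees in the star's frame (45 degrees from the two nearest spokes). The one to bring in front of the lens; not to be touched.
- jar_white: Same jar with a white lid, at 90 degrees on the carousel. Not to be touched.
- jar_blue: Same jar with a blue lid, at 180 degrees on the carousel. Not to be touched.
- jar_grey: Same jar with a grey lid, at 270 degrees on the carousel. Not to be touched.
- red_jar_mid (a point): Centre of the red-lidded jar, 52 mm above the bench.
- lens_spot (a point): Point on the camera's line of sight, 78 mm from the carousel's axis and 52 mm above the bench, where the middle of the red-lidded jar belongs.
- shutter_box: Loose grey box 70 x 70 x 28 mm, 0.3 to 0.65 kg, with the GREEN push button (the camera's shutter) in the middle of its top. Origin: centre of its underside.
- shutter (a joint): Travel of the green button, m: 0 up, 0.006 fully down; springs back. Takes about 1.5 N to start and 5 N to be fully down.
- shutter_top (a point): Middle of the green button's face, 32 mm across, 42 mm above the bench when up.
- lamp_box: Loose box just like the shutter's, but with a YELLOW button (a lamp switch, to be left alone). Origin: centre of its underside. The two boxes may stand either way round, left or right.
- lamp (a joint): Travel of the yellow button, m: 0 up, 0.006 fully down.
- mug: Bystander: white mug, 80 mm wide, 95 mm tall. Origin: centre of its underside. Leave alone.
- dropper: Bystander: small amber dropper bottle with a red cap, 40 mm wide, 85 mm tall. Origin: centre of its underside. Leave alone.
- flask: Bystander: clear bottle with a white cap, 64 mm wide, 140 mm tall. Origin: centre of its underside. Leave alone.
- dish: Bystander: shallow glass dish, 90 mm wide, 16 mm tall. Origin: centre of its underside. Leave alone.
- spare_jar: Bystander: loose amber sample jar with a white lid, 37 mm wide, 44 mm tall, standing on the bench. Origin: centre of its underside. Leave alone.
- probe: Bystander: blue-handled spatula, 170 mm long, lying on the bench near the robot. Origin: centre of its underside. Leave alone.
Mind the look-alikes: they are no part of the job. What is shaped like the shutter_box but blue or purple is not meant.

How it is judged:
On the way, in this order (a step that is already met when the one before it is completed fails the run):
1. a finger pushes on a spoke of the star handle (contact force between the fingers and star above 0.2 N).
2. the red-lidded jar stands still in front of the lens (within 7 mm) (horizontal distance between red_jar_mid and lens_spot below 0.007 m and velocity of joint carousel between -0.05 and 0.05 rad/s), for 0.2 s.
3. the green button is pressed down (more than 4 mm of its 6) (value of joint shutter above 0.004 m), for 0.05 s.
At the end, for the whole second after the job is handed in: Red-lidded jar within 7 mm of its spot at the lens, carousel at rest (under 0.05 rad/s); green button pressed after that and up again (under 2 mm), yellow one up; button boxes on the bench within 30 mm of their starts, bystanders within 20 mm (all of step 2 and value of joint each of shutter, lamp below 0.002 m and distance of each of shutter_box, lamp_box from where it was at the start of the episode below 0.03 m and height (world z) of shutter_box below 0.01 m and linear speed of shutter_box below 0.02 m/s and distance of each of mug, dropper, flask, dish, spare_jar, probe from where it was at the start of the episode below 0.02 m); the robot touches nothing.
It fails at once if the green button is pressed (3 mm) while the red-lidded jar is more than 7 mm off its spot (horizontal distance between red_jar_mid and lens_spot above 0.007 m and value of joint shutter above 0.003 m).
It fails at once if the yellow button is pressed (3 mm) (value of joint lamp above 0.003 m).
It fails at once if the star handle is gripped or shoved (fingers press on it with more than 15 N) (contact force between the fingers and star above 15 N).
It fails at once if a jar on the carousel is touched (more than 1 N) (contact force between any of the fingers, the arm and jar_red above 1 N or contact force between any of the fingers, the arm and jar_white above 1 N or contact force between any of the fingers, the arm and jar_blue above 1 N or contact force between any of the fingers, the arm and jar_grey above 1 N).
It fails at once if something is carried or shoved away: a button box lifted 10 mm or moved 30 mm, or a bystander moved 20 mm (height (world z) of any of shutter_box, lamp_box above 0.01 m or distance of any of shutter_box, lamp_box from where it was at the start of the episode above 0.03 m or distance of any of mug, dropper, flask, dish, spare_jar, probe from where it was at the start of the episode above 0.02 m).
It also fails if it takes over 58 s, if anything falls off the work surface, if the arm or the gripper's body presses on something with over 40 N, if the wrist force passes 120 N, or if a joint passes its speed limit or range.

## Working session

There is one attempt and no reset: what is moved stays moved. The work goes in short steps, Python scripts to look and compute and a tool call to move; the robot and the scene stay as the last step left them, time stands still between calls to the robot, and variables do not carry over. Pictures are saved under pics/ and viewed, at most 10 in all, crops included, and the job is handed in when it is done.

Besides the shell and the picture viewer there is one more tool, called after ">>>" by a JSON object that holds its "op" and its "data", one argument or row to a line. play_rows: Moves the arm, as the interface text tells. Its arguments: {"type":"object","properties":{"gripper":{"type":"array","items":{"type":"number"}},"delta_pos":{"type":"array","items":{"type":"array","items":{"type":"number"}}},"turn":{"type":"array","items":{"type":"array","items":{"type":"number"}}},"squeeze":{"type":"number"}},"required":["gripper","delta_pos","turn"]}

```bash
mkdir -p pics; cat > h.py <<'E'
import numpy as np, cv2, pickle
from rig import robot
def snap(n,tag):
    c=robot.camera(n); cv2.imwrite(f'pics/{tag}.png',c['color'][:,:,::-1]); pickle.dump(c,open(f'pics/{tag}.pkl','wb')); return c
def load(tag): return pickle.load(open(f'pics/{tag}.pkl','rb'))
def K(c):
    f=c['color'].shape[0]/2/np.tan(np.radians(c['vfov'])/2); return np.array([[f,0,c['cx']],[0,f,c['cy']],[0,0,1.]])
def onz(c,u,v,z):
    R=np.array(c['R']);t=np.array(c['t']); o=-R.T@t; d=R.T@np.linalg.inv(K(c))@[u,v,1]
    return o+d*(z-o[2])/d[2]
def proj(c,X):
    p=K(c)@(np.array(c['R'])@np.array(X)+c['t']); return p[:2]/p[2]
def tri(obs):
    A=[];b=[]
    for c,u,v in obs:
        R=np.array(c['R']);o=-R.T@np.array(c['t']);d=R.T@np.linalg.inv(K(c))@[u,v,1];d/=np.linalg.norm(d)
        P=np.eye(3)-np.outer(d,d);A.append(P);b.append(P@o)
    return np.linalg.lstsq(np.vstack(A),np.hstack(b),rcond=None)[0]
E
python3 - <<'E'
from h import *
a=snap('scene','s0');b=snap('top','t0')
for c in(a,b): print(c['vfov'],c['cx'],c['cy'],-np.array(c['R']).T@c['t'])
im=np.vstack([a['color'],b['color']])[:,:,::-1]
cv2.imwrite('pics/t0x.png',cv2.resize(b['color'][:,:,::-1],(800,600),interpolation=cv2.INTER_CUBIC))
cv2.imwrite('pics/s0x.png',cv2.resize(a['color'][:,:,::-1],(800,600),interpolation=cv2.INTER_CUBIC))
print(robot.get_obs())
E
```

```text
48.95950239781866 249.41799782230146 190.69667107200215 [ 1.046164   -0.7003743   1.02293609]
54.87652398216377 248.62621032993087 199.3268261590872 [ 0.33200039 -0.01781961  1.3509222 ]
{'time': 0.1, 'q': array([ 1.03154365e+00,  5.28363267e-01,  1.43374374e+00, -1.09086895e-05,
        1.18137932e+00, -1.78480164e-01]), 'joint_velocities': array([ 0.00015973, -0.00096911, -0.00430657, -0.00030438, -0.00040241,
        0.00017825]), 'joint_torque': array([-3.49368911e-04, -4.40981805e+01, -1.77149034e+01,  6.34735543e-02,
        5.34863980e-02, -5.24881011e-05]), 'position': array([0.22025484, 0.58422393, 0.22168526]), 'tool_rot': array([ 1.79407452e-01,  9.83774400e-01, -8.88290077e-04, -3.27818588e-04]), 'ft_force': array([-0.22051751,  0.02581229, -0.31039951]), 'moment': array([ 0.07140994, -0.03224893, -0.02334369]), 'grip_force': 0.0, 'grip_width': 0.08677034781398868}
```

View pics/t0x.png

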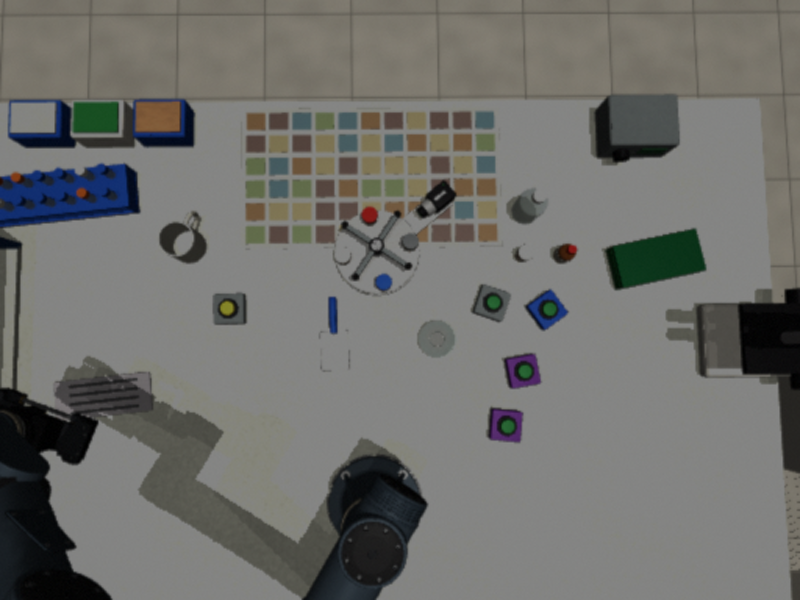

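View pics/s0x.png

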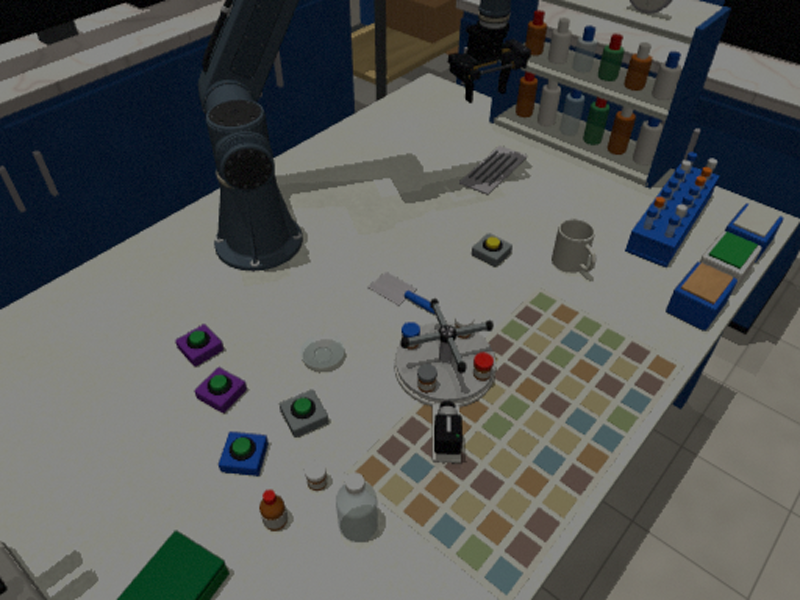

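Top view (800-px scale): the carousel hub is at (377,245), with the red jar at (369,215) and the camera at (436,200). There are four boxes with green buttons: grey (492,302), blue (548,309), purple (522,371) and purple (507,425). Only the grey one matches the shutter_box. The yellow lamp is at (228,309). I'll confirm with enlarged crops.

```bash
python3 - <<'E'
from h import *
a=load('s0');b=load('t0')
# top crop cols 200-360, rows 110-230 x5 ; scene crop cols 170-330 rows 170-290 x5
def crop(c,u,v,n):
    x=c['color'][v:v+120,u:u+160,::-1]; x=np.clip(x.astype(float)*1.5,0,255).astype(np.uint8)
    cv2.imwrite(f'pics/{n}.png',cv2.resize(x,(800,600),interpolation=cv2.INTER_CUBIC))
crop(b,200,100,'tc');crop(a,170,180,'sc')
E
```

```text
(no output)
```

View pics/tc.png

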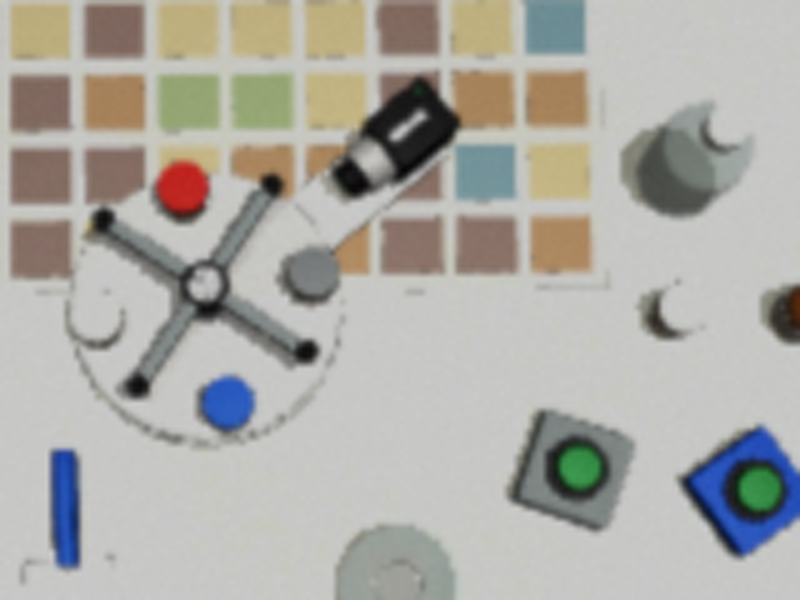

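View pics/sc.png

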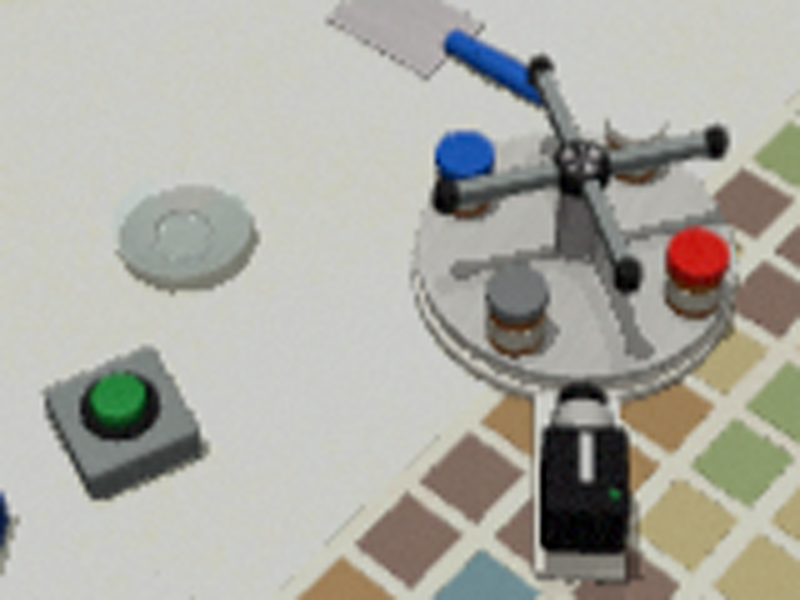

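Crop (both at 5x): the spoke ends show clearly in both views, at (272,184), (101,219), (137,386) and (306,351) in the top view. The grey box with the green button (579,466) is confirmed as the shutter; the box beside it is blue.

```bash
python3 - <<'E'
from h import *
a=load('s0');b=load('t0')
P={'rg':((272,184),(627,275)),'rw':((101,219),(716,141)),'wb':((137,386),(541,68)),'bg':((306,351),(447,193)),
'hub':((205,284),(580,163)),'btn':((579,466),(120,398)),'red':((183,187),(697,250)),'grey':((312,273),(518,286)),'blue':((228,402),(465,150)),'cam':((408,121),(587,457)),'lens':((352,176),(583,398))}
R={}
for k,(p,q) in P.items():
    p=np.array(p)/5+[200,100];q=np.array(q)/5+[170,180]
    R[k]=tri([(b,*p),(a,*q)]); print(k,R[k].round(4), proj(b,R[k])-p)
T=lambda p,z:onz(b,p[0]/5+200,p[1]/5+100,z)
sp=[T(P[k][0],.103) for k in('rg','rw','wb','bg')]
C=np.mean(sp,0);print('C top',C.round(4)); C2=np.mean([R[k] for k in('rg','rw','wb','bg')],0);print('C tri',C2.round(4))
for k,s in zip(('rg','rw','wb','bg'),sp): d=s-C; print(k,np.hypot(*d[:2]),np.degrees(np.arctan2(d[1],d[0])), np.degrees(np.arctan2(*(R[k]-C2)[[1,0]])))
for k,z in(('cam',.076),('lens',.06),('red',.073),('grey',.073),('blue',.073)):
    d=T(P[k][0],z)-C; d2=R[k]-C2; print(k,np.hypot(*d[:2]),np.degrees(np.arctan2(d[1],d[0])),np.hypot(*d2[:2]),np.degrees(np.arctan2(d2[1],d2[0])))
for k in [((417,85),(0,0))]:pass
print('btn top',T(P['btn'][0],.042))
# camera edges in top crop: far corners (422,78),(460,122); body
for p in((422,80),(459,122)):
    d=T(p,.07)-C;print(np.hypot(*d[:2]),np.degrees(np.arctan2(d[1],d[0])))
E
```

```text
rg [ 0.645  -0.0585  0.1006] [-0.26955398 -0.29428895]
rw [0.6222 0.0592 0.0988] [-0.278858   -0.31286566]
wb [0.5066 0.0359 0.1008] [-0.43407174 -0.45116812]
bg [ 0.5294 -0.0796  0.1008] [-0.4451017  -0.44593013]
hub [ 0.5751 -0.0118  0.104 ] [-0.24493828 -0.25985436]
btn [ 0.4544 -0.2768  0.0366] [-0.50388299 -0.42781866]
red [0.6512 0.0035 0.0712] [-0.36627036 -0.41067096]
grey [ 0.5894 -0.0862  0.0707] [-0.43040427 -0.44517775]
blue [ 0.4987 -0.0261  0.0715] [-0.4320986 -0.4355246]
cam [ 0.6945 -0.1557  0.0782] [-0.2009277 -0.2153867]
lens [ 0.6612 -0.1164  0.0593] [-0.40981144 -0.43817538]
C top [ 0.574 -0.012  0.103]
C tri [ 0.5758 -0.0108  0.1003]
rg 0.08407295902686232 -34.297238557164285 -34.61907798220052
rw 0.08385818803562226 56.58683058970127 56.45779036765989
wb 0.08329382703584237 146.20640227217515 146.02856354862107
bg 0.0831176204877369 -123.944625822663 -123.97762694826866
cam 0.18816003470505502 -50.227480635212 0.1873199848970738 -50.689354300910054
lens 0.1359493024120797 -51.05928662198201 0.13578324687600724 -51.05498470815346
red 0.0766851376918754 10.640219864505163 0.07675300600772185 10.673359943115216
grey 0.07668629394078676 -79.9695630320907 0.0766085323309485 -79.80641516520319
blue 0.07853014018280068 -168.53489840449078 0.07861118531987252 -168.7193597448442
btn top [ 0.45235587 -0.27749162  0.042     ]
0.21735630717260654 -45.78223149893232
0.21805823586756115 -56.28071291444084
```

```bash
cat >> h.py <<'E'
from scipy.spatial.transform import Rotation as Ro
C=np.array([.575,-.0115])
def rows(tg):
    o=robot.get_obs(); R0=Ro.from_quat(o['tool_rot'])
    for x,y,z,h in tg:
        h=np.radians(h); ty=np.array([np.cos(h),np.sin(h),0]); tz=np.array([0,0,-1.]); tx=np.cross(ty,tz)
        R1=Ro.from_matrix(np.c_[tx,ty,tz])
        print((R0.inv().apply(np.array([x,y,z])-o['position'])*100).round(2).tolist(),(R0.inv()*R1).as_rotvec().round(3).tolist())
def pol(phi,r,d,z):
    f=np.radians(phi); p=C+r*np.array([np.cos(f),np.sin(f)])+d*np.array([-np.sin(f),np.cos(f)])
    return (*p,z,phi+180)
E
python3 - <<'E'
from h import *
print(pol(-124,.07,.035,.2))
rows([pol(-124,.07,.035,.2),pol(-124,.07,.035,.088)])
E
```

```text
(np.float64(0.5648728117964742), np.float64(-0.08910438170032906), 0.2, 56)
[-56.01, -50.83, 2.25] [-0.002, -0.0, 0.233]
[-56.02, -50.81, 13.45] [-0.002, -0.0, 0.233]
```

>>> {"op": "play_rows", "data": {
  "gripper": [1, 1, 1, 1, 1, 1, 1, 1, 1, 1, 1, 1],
  "delta_pos": [
    [-56, -50.8, 2.2],
    [-56, -50.8, 2.2],
    [-56, -50.8, 2.2],
    [-56, -50.8, 2.2],
    [-56, -50.8, 2.2],
    [-56, -50.8, 2.2],
    [-56, -50.8, 2.2],
    [-56, -50.8, 2.2],
    [-56, -50.8, 2.2],
    [-56, -50.8, 2.2],
    [-56, -50.8, 2.2],
    [-56, -50.8, 2.2]
  ],
  "turn": [
    [0, 0, 0.233],
    [0, 0, 0.233],
    [0, 0, 0.233],
    [0, 0, 0.233],
    [0, 0, 0.233],
    [0, 0, 0.233],
    [0, 0, 0.233],
    [0, 0, 0.233],
    [0, 0, 0.233],
    [0, 0, 0.233],
    [0, 0, 0.233],
    [0, 0, 0.233]
  ]
}}

```text
time: 1.6
position: [0.5627, -0.0845, 0.2004]
tool_rot: [0.293, 0.956, 0.0, -0.0]
ft_force: [0.6, -0.4, 0.3]
grip_width: 0.0005
grip_force: 0.0
```

>>> {"op": "play_rows", "data": {
  "gripper": [1, 1, 1],
  "delta_pos": [
    [0, 0, 0],
    [0, 0, 0],
    [0, 0, 0]
  ],
  "turn": [
    [0, 0, 0],
    [0, 0, 0],
    [0, 0, 0]
  ]
}}

```text
time: 1.98
position: [0.5612, -0.081, 0.2005]
tool_rot: [0.292, 0.956, 0.0, -0.001]
ft_force: [-0.8, -0.5, 0.3]
grip_width: 0.0006
grip_force: 0.0
```

```bash
python3 - <<'E'
from h import *
c=snap('wrist','w1'); cv2.imwrite('pics/w1x.png',np.clip(c['color'][:,:,::-1]*1.4,0,255).astype(np.uint8))
for phi in(-124,-34,56,146):
    f=np.radians(phi); print(phi,proj(c,[*(C+.086*np.array([np.cos(f),np.sin(f)])),.107]))
print(proj(c,[*C,.108]))
o=robot.get_obs();print(o['position'],o['time'],o['grip_width']);rows([pol(-124,.07,.035,.2),pol(-124,.07,.035,.088)])
E
```

```text
-124 [237.31135372 161.62510005]
-34 [323.18574084 245.45572253]
56 [420.66859125 162.02388906]
146 [335.79096177  62.55777034]
[329.21441375 162.00230376]
[ 0.56139932 -0.08090029  0.20065797] 2.025 0.0005088956955720013
[-0.75, -0.49, 0.06] [-0.0, -0.001, 0.001]
[-0.76, -0.49, 11.26] [-0.0, -0.001, 0.001]
```

View pics/w1x.png

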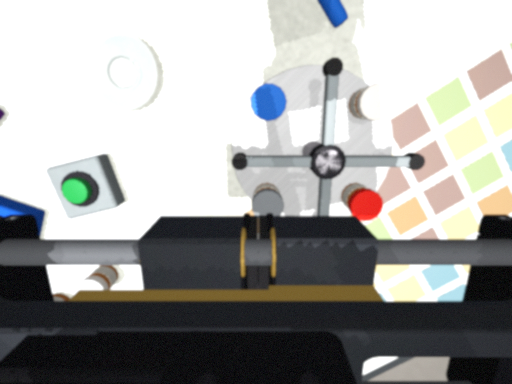

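Wrist view: the spoke end at (240,161) and hub at (328,161) match the prediction of (237,162) and (329,162). The fingers are shut, beside the blue-grey spoke and clear of it. Next I go down.

>>> {"op": "play_rows", "data": {
  "gripper": [1, 1, 1, 1, 1],
  "delta_pos": [
    [-0.75, -0.5, 0],
    [-0.75, -0.5, 5.5],
    [-0.75, -0.5, 11.2],
    [-0.75, -0.5, 11.2],
    [-0.75, -0.5, 11.2]
  ],
  "turn": [
    [0, 0, 0],
    [0, 0, 0],
    [0, 0, 0],
    [0, 0, 0],
    [0, 0, 0]
  ]
}}

```text
time: 2.65
position: [0.5671, -0.0912, 0.0903]
tool_rot: [0.292, 0.956, -0.0, 0.001]
ft_force: [1.4, -0.0, 1.7]
grip_width: 0.0005
grip_force: 0.0
```

```bash
python3 - <<'E'
from h import *
o=robot.get_obs();print(o['position'],o['time'],o['ft_force'])
L=[pol(-124,.07,d,.088) for d in(.025,.018,.015)]+[pol(-124-k*4,.07,.0145,.088) for k in range(1,9)]
rows(L)
E
```

```text
[ 0.56706542 -0.09123028  0.0902901 ] 2.65 [ 1.41982856 -0.03167549  1.65563255]
[1.3, 0.05, 0.23] [0.001, 0.003, 0.0]
[2.0, 0.05, 0.22] [0.001, 0.003, 0.0]
[2.3, 0.05, 0.22] [0.001, 0.003, 0.0]
[2.84, -0.03, 0.22] [0.001, 0.003, 0.07]
[3.34, -0.08, 0.22] [0.001, 0.003, 0.14]
[3.84, -0.09, 0.22] [0.001, 0.003, 0.21]
[4.34, -0.07, 0.22] [0.001, 0.003, 0.279]
[4.83, -0.02, 0.22] [0.001, 0.003, 0.349]
[5.32, 0.07, 0.21] [0.001, 0.003, 0.419]
[5.81, 0.19, 0.21] [0.001, 0.002, 0.489]
[6.28, 0.35, 0.21] [0.001, 0.002, 0.559]
```

>>> {"op": "play_rows", "data": {
  "gripper": [1, 1, 1, 1, 1, 1, 1, 1, 1, 1, 1],
  "delta_pos": [
    [1.2, 0, 0.1],
    [1.8, 0, 0.1],
    [2.3, 0, 0.1],
    [2.8, 0, 0.1],
    [3.3, -0.1, 0.1],
    [3.8, -0.1, 0.1],
    [4.3, -0.1, 0.1],
    [4.8, 0, 0.1],
    [5.3, 0.1, 0.1],
    [5.8, 0.2, 0.1],
    [6.2, 0.35, 0.1]
  ],
  "turn": [
    [0, 0, 0],
    [0, 0, 0],
    [0, 0, 0],
    [0, 0, 0.07],
    [0, 0, 0.14],
    [0, 0, 0.21],
    [0, 0, 0.28],
    [0, 0, 0.35],
    [0, 0, 0.42],
    [0, 0, 0.49],
    [0, 0, 0.56]
  ]
}}

```text
time: 4.03
position: [0.517, -0.0535, 0.0886]
tool_rot: [0.546, 0.838, 0.0, 0.001]
ft_force: [0.0, -0.6, 0.2]
grip_width: 0.0003
grip_force: 0.6
```

```bash
cat >> h.py <<'E'
def where(tag):
    "red lid centroid in both fixed cameras -> angle about C"
    for n in('top','scene'):
        c=snap(n,tag+n); im=c['color'].astype(int)
        m=((im[...,0]>110)&(im[...,1]<60)&(im[...,2]<60)).astype(np.uint8)
        k,l,s,ce=cv2.connectedComponentsWithStats(m)
        for i in range(1,k):
            if s[i,4]>15:
                p=onz(c,*ce[i],.071); d=p[:2]-C
                if np.hypot(*d)<.11: print(n,s[i,4],ce[i].round(1),'r',np.hypot(*d).round(4),'red deg',np.degrees(np.arctan2(d[1],d[0])).round(2))
E
python3 - <<'E'
from h import *
o=robot.get_obs();print(o['position'],o['time'],o['ft_force'])
where('p1')
o=robot.get_obs();p=o['position'][:2]-C;h=Ro.from_quat(o['tool_rot']).as_matrix()[:,1];print('heading',np.degrees(np.arctan2(h[1],h[0])))
h=h[:2];print('r',-p@h,'d',np.dot(p,[h[1],-h[0]]))
rows([pol(-148-k*4,.07,.0145,.088) for k in range(1,10)])
E
```

```text
[ 0.5170354  -0.05346711  0.08856366] 4.025 [ 0.02195098 -0.55465391  0.20521897]
top 35 [249.  136.1] r 0.0845 red deg -20.7
scene 93 [298.2 238.5] r 0.0778 red deg -22.88
heading 23.91855580063906
r 0.07051843725163903 d 0.014101236830168506
[-0.53, 0.17, 0.03] [0.001, 0.001, -0.071]
[-0.05, 0.05, 0.03] [0.001, 0.001, -0.001]
[0.44, -0.03, 0.03] [0.001, 0.0, 0.068]
[0.94, -0.08, 0.03] [0.001, 0.0, 0.138]
[1.44, -0.1, 0.03] [0.001, 0.0, 0.208]
[1.94, -0.08, 0.03] [0.001, 0.0, 0.278]
[2.43, -0.02, 0.03] [0.001, 0.0, 0.348]
[2.92, 0.07, 0.03] [0.001, 0.0, 0.417]
[3.41, 0.19, 0.03] [0.001, 0.0, 0.487]
```

The spoke push is tracking: the red jar is now at about -21 to -22°. I'll keep going to about 3° short, then let it settle, back off and measure.

>>> {"op": "play_rows", "data": {
  "gripper": [1, 1, 1, 1, 1, 1, 1, 1, 1, 1, 1],
  "delta_pos": [
    [0.4, 0, 0],
    [0.9, -0.1, 0],
    [1.4, -0.1, 0],
    [1.9, -0.1, 0],
    [2.4, 0, 0],
    [2.8, 0.05, 0],
    [3.1, 0.1, 0],
    [3.3, 0.15, 0],
    [3.3, 0.15, 0],
    [2.5, 0.15, 0],
    [0.5, 0.15, 0]
  ],
  "turn": [
    [0, 0, 0.07],
    [0, 0, 0.14],
    [0, 0, 0.21],
    [0, 0, 0.28],
    [0, 0, 0.35],
    [0, 0, 0.4],
    [0, 0, 0.44],
    [0, 0, 0.47],
    [0, 0, 0.47],
    [0, 0, 0.47],
    [0, 0, 0.47]
  ]
}}

```text
time: 5.5
position: [0.5153, -0.0483, 0.0876]
tool_rot: [0.725, 0.689, -0.0, -0.001]
ft_force: [1.1, 0.2, -1.1]
grip_width: 0.0003
grip_force: 0.0
```

```bash
python3 - <<'E'
from h import *
where('p2')
a=load('p2scene');b=load('p2top')
def crop(c,u,v):
    x=c['color'][v:v+60,u:u+80,::-1]; x=np.clip(x.astype(float)*1.5,0,255).astype(np.uint8)
    return cv2.resize(x,(400,300),interpolation=cv2.INTER_CUBIC)
crop2=np.hstack([crop(b,207,117),crop(a,245,207)])
cv2.imwrite('pics/p2.png',crop2)
o=robot.get_obs();print(o['position'],o['ft_force'])
E
```

```text
scene 68 [287.1 241.4] r 0.0809 red deg -47.56
[ 0.51779919 -0.05069188  0.08787251] [ 0.83264315 -0.40255539 -0.41232932]
```

View pics/p2.png

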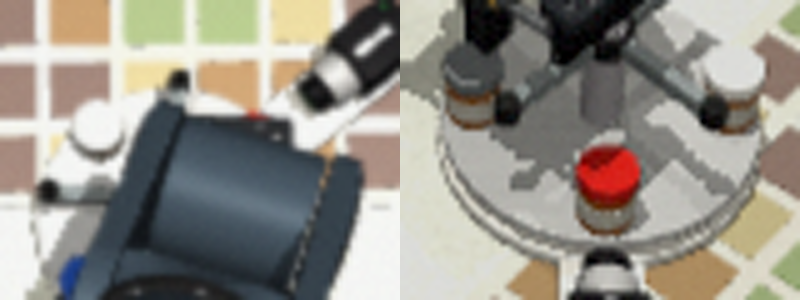

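```bash
python3 - <<'E'
from h import *
a=load('p2scene');b=load('p2top')
for c,n,pts in((b,'top',[(180,83),(48,190)]),(a,'scene',[(107,110),(313,112)])):
    u0,v0=(207,117) if n=='top' else (245,207)
    for x,y in pts:
        d=onz(c,u0+x/5,v0+y/5,.101)[:2]-C; print(n,np.hypot(*d),np.degrees(np.arctan2(d[1],d[0])))
# same measure for initial view as calibration (lid and tips)
for x,y in((627,275),(716,141),(447,193)):
    d=onz(load('s0'),170+x/5,180+y/5,.101)[:2]-C; print('s0',np.hypot(*d),np.degrees(np.arctan2(d[1],d[0])))
# red jar lid in scene (crop 608,172)->; lens crop (605,265)
d=onz(a,245+208/5,207+172/5,.071)[:2]-C;print('lid',np.hypot(*d),np.degrees(np.arctan2(d[1],d[0])))
for ang in(-49,-50,-51,-52):
    f=np.radians(ang); print(ang,[proj(a,[*(C+r*np.array([np.cos(f),np.sin(f)])),z]).round(1).tolist() for r,z in((.078,.073),(.132,.052),(.18,.076),(.218,.07))])
rows([pol(-183,.07,d,.088) for d in(.045,.022,.0145)]+[pol(-186,.07,.0145,.088)])
E
```

```text
top 0.0809288729517225 -6.311704957781534
top 0.08246110815507457 85.22799427989519
scene 0.08325228534957012 -92.54942184260757
scene 0.08498427778895103 -4.82457510432279
s0 0.08477512868100764 -33.03183928707962
s0 0.08556947295673044 55.002973445275885
s0 0.07981921472853182 -123.45869692187033
lid 0.0807141155804495 -48.59578968246678
-49 [[286.4, 240.2], [287.0, 260.2], [288.5, 269.6], [289.1, 283.1]]
-50 [[285.9, 240.2], [286.1, 260.2], [287.3, 269.6], [287.7, 283.1]]
-51 [[285.4, 240.2], [285.3, 260.1], [286.1, 269.6], [286.2, 283.1]]
-52 [[285.0, 240.2], [284.5, 260.1], [284.9, 269.5], [284.8, 283.0]]
[-0.29, -1.49, -0.02] [0.003, 0.001, -0.003]
[2.01, -1.5, -0.02] [0.003, 0.001, -0.003]
[2.76, -1.5, -0.02] [0.003, 0.001, -0.003]
[3.13, -1.57, -0.02] [0.003, 0.001, 0.05]
```

Left half (top view): the arm hides the lid, with spoke tips visible at (180,83) and (48,190). Right half (scene view): the red jar stands almost in line with the lens, at about -49° against a target of -51°. I'll lift, hover above the shutter to clear the view, and measure before deciding on a correction.

```bash
python3 - <<'E'
from h import *
rows([(.52,-.055,.18,87),(.453,-.277,.12,87)])
E
```

```text
[-0.43, 0.27, -9.21] [0.001, 0.003, -1.573]
[-22.96, -5.22, -3.2] [0.001, 0.003, -1.573]
```

>>> {"op": "play_rows", "data": {
  "gripper": [1, 1, 1, 1, 1, 1, 1, 1, 1],
  "delta_pos": [
    [-0.5, 0, -4],
    [-0.5, 0, -9],
    [-6, -1, -9],
    [-12, -3, -9],
    [-18, -4, -9],
    [-23, -5.2, -7],
    [-23, -5.2, -3.2],
    [-23, -5.2, -3.2],
    [-23, -5.2, -3.2]
  ],
  "turn": [
    [0, 0, 0],
    [0, 0, 0],
    [0, 0, 0],
    [0, 0, 0],
    [0, 0, 0],
    [0, 0, 0],
    [0, 0, 0],
    [0, 0, 0],
    [0, 0, 0]
  ]
}}

```text
time: 6.72
position: [0.4518, -0.2749, 0.1203]
tool_rot: [0.725, 0.688, 0.0, 0.0]
ft_force: [0.8, 0.7, 0.4]
grip_width: 0.0006
grip_force: 0.0
```

```bash
python3 - <<'E'
from h import *
where('p3')
a=load('p3scene');b=load('p3top')
def crop(c,u,v):
    x=c['color'][v:v+60,u:u+80,::-1]; x=np.clip(x.astype(float)*1.5,0,255).astype(np.uint8)
    return cv2.resize(x,(800,600),interpolation=cv2.INTER_CUBIC)
cv2.imwrite('pics/p3.png',crop(b,210,115))
# colour test on the first view too
c=load('t0');im=c['color'].astype(int);m=((im[...,0]>110)&(im[...,1]<60)&(im[...,2]<60)).astype(np.uint8)
k,l,s,ce=cv2.connectedComponentsWithStats(m)
for i in range(1,k):
    if s[i,4]>15: d=onz(c,*ce[i],.071)[:2]-C;print('t0',s[i,4],ce[i],np.hypot(*d),np.degrees(np.arctan2(d[1],d[0])))
print(robot.get_obs()['position'])
E
```

```text
top 69 [257.3 144.2] r 0.077 red deg -49.75
scene 93 [286.3 240.5] r 0.0773 red deg -49.01
t0 16 [  9.75 113.25] 0.824376027769869 78.24270327230417
t0 20 [ 51.65 122.8 ] 0.6736606473015511 78.64491592494132
t0 67 [236.2238806  136.74626866] 0.07860653599188576 10.995564024358186
t0 19 [366.36842105 159.        ] 0.4418624916311545 -90.84712242569732
[ 0.45243967 -0.2750003   0.12104527]
```

View pics/p3.png

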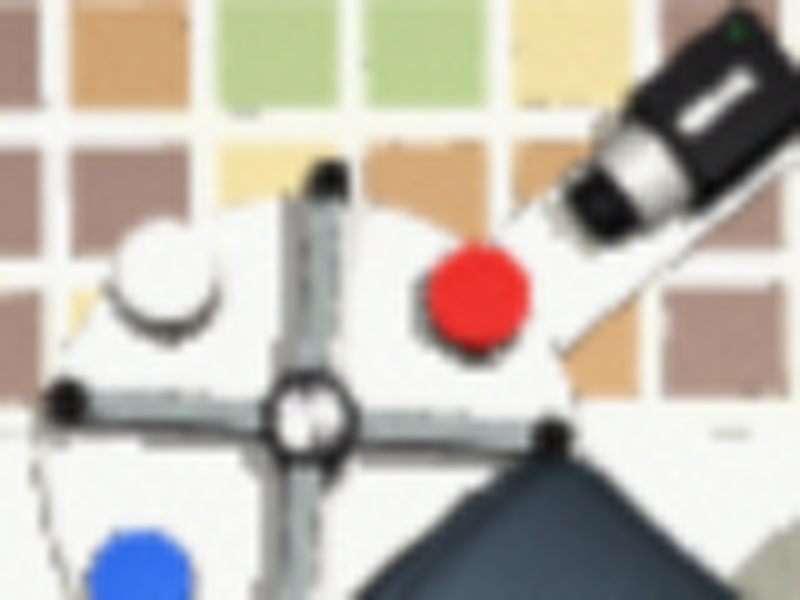

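Top view crop: the red lid at (478,297) lies at -49.5° and the lens line at about -50.5 to -51°. That puts the jar about 2 mm off its spot, within the 7 mm limit. The carousel is at rest and nothing is touching it, so I press the button.

>>> {"op": "play_rows", "data": {
  "gripper": [1, 1, 1, 1, 1, 1, 1, 1],
  "delta_pos": [
    [-0.2, 0, 3],
    [-0.2, 0, 6],
    [-0.2, 0, 7.4],
    [-0.2, 0, 7.9],
    [-0.2, 0, 8.2],
    [-0.2, 0, 8.4],
    [-0.2, 0, 8.5],
    [-0.2, 0, 8.5]
  ],
  "turn": [
    [0, 0, 0],
    [0, 0, 0],
    [0, 0, 0],
    [0, 0, 0],
    [0, 0, 0],
    [0, 0, 0],
    [0, 0, 0],
    [0, 0, 0]
  ]
}}

```text
time: 7.82
position: [0.4516, -0.2766, 0.0363]
tool_rot: [0.726, 0.688, 0.0, 0.0]
ft_force: [-0.3, 3.8, 11.3]
grip_width: 0.0004
grip_force: 5.4
```

The upward force is 11 N at z = 36.3 mm, so the button is fully down. I release it and lift clear.

>>> {"op": "play_rows", "data": {
  "gripper": [1, 1, 1, 1, 1, 1, 1, 1],
  "delta_pos": [
    [0, 0, 0],
    [0, 0, -1],
    [0, 0, -3],
    [0, 0, -7],
    [0, 0, -12],
    [0, 0, -12],
    [0, 0, -12],
    [0, 0, -12]
  ],
  "turn": [
    [0, 0, 0],
    [0, 0, 0],
    [0, 0, 0],
    [0, 0, 0],
    [0, 0, 0],
    [0, 0, 0],
    [0, 0, 0],
    [0, 0, 0]
  ]
}}

```text
time: 8.82
position: [0.4507, -0.2765, 0.1536]
tool_rot: [0.726, 0.688, -0.0, -0.001]
ft_force: [0.3, 0.3, -0.2]
grip_width: 0.0005
grip_force: 0.0
```

```bash
python3 - <<'E'
from h import *
where('p4')
x=load('p4scene')['color'][170:290,170:330,::-1]
cv2.imwrite('pics/p4.png',cv2.resize(x,(800,600),interpolation=cv2.INTER_CUBIC))
print(robot.get_obs()['position'])
E
```

```text
top 69 [257.3 144.2] r 0.077 red deg -49.75
scene 93 [286.3 240.5] r 0.0773 red deg -49.01
[ 0.45078631 -0.27657845  0.15350168]
```

View pics/p4.png

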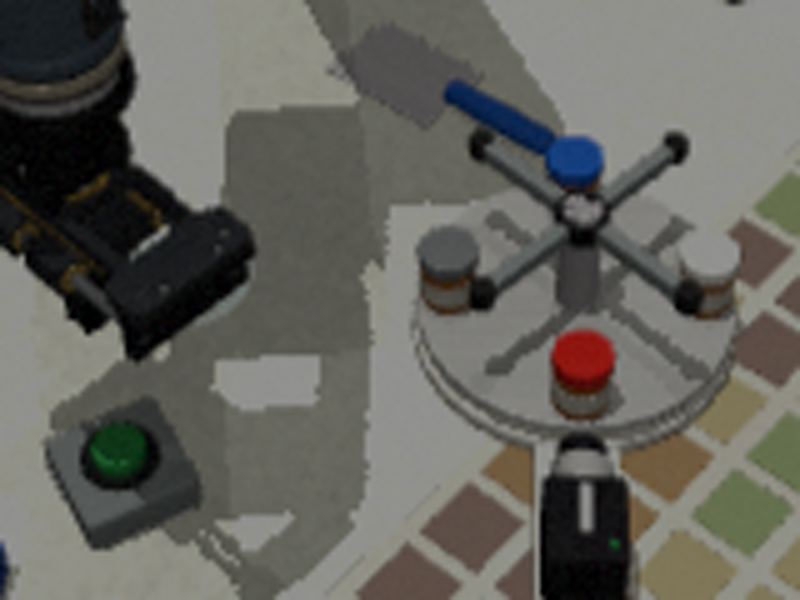

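The red jar at (583,365) lines up with the lens at (583,450). The green button at (120,448) is up, its box hasn't moved, and the gripper is clear.

```bash
python3 -c "
from rig import robot
print(robot.hand_in())"
```

```text
the job is handed in; nothing more can be done
None
```

I turned the carousel by a spoke until the red-lidded jar stood about 2 mm off the lens line (limit 7 mm), then pressed the green button fully and let it come back up; the job is handed in, but no verdict came back.

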